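# Take the battery cover off the pharmacy balance

### The arm

A 6-joint arm with a two-finger parallel gripper is mounted at the origin on the work surface. World frame = base frame: x ahead of the robot, y to its left, z up, the work surface at z = 0. Lengths are in m, angles in rad, forces in N, time in s.
With the tool pointing down it reaches from about 0.35 to 0.975 m from the base axis. Payload 4.9 kg.
Tool frame: the origin (TCP) lies at the very end of the fingers, on their centre line; the grasp point (between the pads) lies manip.grip_point_offset behind it (manip.grip_point_offset is the distance from the TCP to the grasp point, in m); z points along the fingers, y is the line along which they close (so a half turn about z gives the same grasp; the last joint's range is limited). The gripper opens to 85 mm and grips with 20 to 120 N. Pads are 22 mm wide; open, the fingers measure 114 mm over their backs; the gripper's body (76 mm by 85 mm) begins 54 mm behind the grasp point. The pads swing forward as they close: fully open they stand 13 mm farther back than shut.
Start: joints at [-1.392, 0.053, 1.613, -0, 1.476, -0.119], TCP at [0.183, -0.597, 0.192] pointing down, gripper open.
Joint ranges: [-3.01, 3.01], [-1.01, 2.22], [0.06, 2.58], [-1.02, 4.17], [0.09, 2.62], [-3.14, 3.14]. Speed limits (rad/s): [2.57, 2.57, 3.14, 3.14, 3.14, 3.14].

### API

Orientations are given as a unit quaternion [w, x, y, z].
In Python, from plant import manip gives the robot as it stands.
- The arm moves only by the shell command python3 -m crank 'ROWS' [OPENING]. ROWS is JSON, a list of rows, each an object of numbers: "x", "y", "z": the shift along the tool's x, y, z in cm; "turn": the turn about the tool's z in rad. In form: [{"x": .., "y": .., "z": .., "turn": ..}, ...]. A call has 1 to 5 rows; each row shifts and turns the commanded pose from where the row before left it, along the tool's axes as they then stand; what a row does not reach is not made up. A row lasts 1/10 s, in which the tool goes at most 50 mm and 8.59 degrees, less where a joint would pass 70% of its speed; a pose out of reach is approached as far as the arm can. A call with a gripper value outside its range is refused whole. OPENING is the opening in per cent of the stroke, from 0 (shut) to 100 (fully open), set as the call begins (- or left out, the last holds). The fingers move at their own pace and stop on an object; the grip force is fixed at half the most. Time passes only in rows, so rows that do not move let the fingers close. It gives the time, the measured TCP pose, the force, the opening and the grip force at its end, in the units of the state.
- manip.state(): the state, without advancing time (a new reading comes with each control period).
- manip.grab_frame(name): name is "side" or "top"; returns (picture, depth): 420x560x3 uint8, red, green, blue; 420x560 float32, m along the optical axis (not along the pixel's ray), 0 where there is no reading.
- manip.camera_model(name): a dict with "mtx" (3x3 intrinsics, pixels), "k1" (the pictures are not rectified: a ray, as slopes to the right and down, at radius r is drawn at 1 + k1 r^2 times it, then the intrinsics apply), "world_to_cam" (4x4, takes a point from world to camera coordinates). Camera axes: x right, y down, z forward; pixel columns grow to the right and rows downward; lengths in m; the calibration is good to about 2 mm. A picture is of the moment at which its call begins. camera_model takes no time and is no camera call.
- manip.job_done(): hands the job in; it is judged then, once.
The state is a dict: "time": time; "joint_pos": joint angles; "joint_vel": joint speeds; "joint_efforts": joint torques, N m; "tool_pos": TCP position; "tool_rot": TCP orientation; "contact_force": force on the tool from outside, world axes, zero at the start; "ft_torque": the same for the moment, N m; "gripper_width": opening from 0.0 (shut) to 1.0 (fully open); "grasp_force": force on a finger pad.
Only numpy, scipy, OpenCV 4.12 (cv2) and the standard library are available. Lean on these libraries where they do the work, as an engineer would, in place of code of your own. Each camera call takes 0.05 s, during which the arm holds its last target. There are 200 camera calls.

### The job

The balance (the instrument with the round weighing pan) needs new batteries: squeeze the snap tab of its clip-in battery cover inward while the cover is still in place, lift the cover off, and set it down, not dropped, right way up inside the steel tray. Leave the battery cover of the tablet counter (the instrument with the rectangular trough) where it is.

Things in the scene. Friction and masses are not known exactly. Their poses are not given: they have to be found in the camera images.
- cover: Grey battery cover clipped into the top (70 mm high) of the balance, in front of its round 120 mm pan. Plate 68 (x) x 56 (y) x 5 mm, origin at its underside's centre, z up, 85 g. On it, up to z = 30 mm, stand a fixed rib (outer face at x = -24 mm) and the snap tab (x = +24 mm), each about 30 mm wide. A skirt and legs reach 30 mm below the origin: lift 40 mm to clear; the cover stands on them.
- cover_tab (a joint): Snap tab of the balance's cover, with dark grooves: 0 relaxed and latched, 0.008 m at its stop; moves straight along the cover's -x towards the rib, 2 N to start, 6 N at the stop, springs back. Free beyond 0.006. Pinch the outer faces of tab and rib (48 mm apart, 40 at the stop) from above with the fingertips 3 to 10 mm above the plate, 20 N or more, and lift straight up while squeezing.
- tray: Empty shallow steel tray fixed on the bench, 170 mm along its x, 220 mm along its y, rim 16 mm high, walls and floor 4 mm thick. Origin at the centre of its underside, z up. Any free spot and any heading in it will do; the cover standing in it has its origin 34 mm above the tray's.
- counter_cover: The same kind of cover, with the same origin and axes, in the same place on the tablet counter: the same case (260 x 200 x 70 mm), but with a clear rectangular trough of white tablets behind the cover instead of the round pan. It must stay in place.

How it is judged:
On the way, in this order (a step that is already met when the one before it is completed fails the run):
1. the snap tab is squeezed in while the cover is still in place (value of joint cover_tab above 0.005 m and distance of cover from where it was at the start of the episode below 0.01 m), for 0.1 s.
2. the cover is lifted clear of the case, held by the fingers (height (world z) of cover above 0.105 m and contact force between the fingers and cover above 0.5 N), for 0.1 s.
At the end, for the whole second after the job is handed in: The balance's cover stands at rest inside the tray on its skirt and legs, right way up (within 10 degrees), its origin within 60 mm of the tray's centre along the tray's x and 85 mm along its y and less than 39 mm above the tray's underside; the tablet counter's cover has not moved by 10 mm (x of cover in the frame of tray between -0.06 and 0.06 m and y of cover in the frame of tray between -0.085 and 0.085 m and z of cover in the frame of tray below 0.039 m and angle between cover's own z axis and vertical below 0.17 rad and linear speed of cover below 0.02 m/s and distance of counter_cover from where it was at the start of the episode below 0.01 m); the robot touches nothing.
It fails at once if the cover is dropped or thrown (falls freely faster than 0.7 m/s, a drop of about 25 mm) (linear speed of cover above 0.7 m/s and contact force between the fingers and cover below 0.05 N).
It fails at once if the tablet counter's cover is taken out of its place (moved by more than 10 mm) (distance of counter_cover from where it was at the start of the episode above 0.01 m).
It also fails if it takes over 38 s, if anything falls off the work surface, if the arm or the gripper's body presses on something with over 40 N, if the wrist force passes 120 N, or if a joint passes its speed limit or range.

## Working session

There is one attempt and no reset: what is moved stays moved. The work goes in short steps, Python scripts to look and compute and a shell command to move; the robot and the scene stay as the last step left them, time stands still between calls to the robot, and variables do not carry over. Pictures are saved under pics/ and viewed, at most 10 in all, crops included, and the job is handed in when it is done.

```bash
mkdir -p pics; ls
python3 - <<'E'
from plant import manip
import numpy as np,cv2
print(manip.grip_point_offset, manip.state())
for n in("top","side"):
    p,d=manip.grab_frame(n); np.savez(f"{n}0.npz",p=p,d=d); cv2.imwrite(f"pics/{n}0.png",p[:,:,::-1]); print(n,manip.camera_model(n))
E
```

```text
pics
0.0187 {'time': 0.0, 'joint_pos': array([-1.39203089e+00,  5.33448826e-02,  1.61429257e+00,  1.55351195e-05,
        1.47599464e+00, -1.19000082e-01]), 'joint_vel': array([ 2.18053982e-04,  1.17581041e-03,  1.40186776e-03,  4.23708569e-04,
       -1.46401054e-03, -6.87504838e-05]), 'joint_efforts': array([-5.15281699e-04, -3.93682837e+01, -3.70177174e+01, -1.12073419e-04,
        7.12594439e-03, -3.05260073e-06]), 'tool_pos': array([ 0.18324509, -0.59680035,  0.19027138]), 'tool_rot': array([-1.01949506e-03,  9.88937015e-01,  1.48332534e-01, -2.27389346e-05]), 'contact_force': array([-0.26224124,  0.30149579,  0.04584644]), 'ft_torque': array([ 0.02781418,  0.04128413, -0.00471285]), 'grasp_force': 0.0, 'gripper_width': 1.0014792616392307}
top {'mtx': array([[498.35857477,   0.        , 270.21396449],
       [  0.        , 498.35857477, 202.65208976],
       [  0.        ,   0.        ,   1.        ]]), 'k1': -0.17050477687900967, 'world_to_cam': array([[ 1.84167398e-02, -9.99827706e-01,  2.31974528e-03,
        -2.21386419e-02],
       [-9.96794342e-01, -1.85414386e-02, -7.78283631e-02,
         5.50083338e-01],
       [ 7.78579651e-02, -8.78964255e-04, -9.96964074e-01,
         9.62720431e-01],
       [ 0.00000000e+00,  0.00000000e+00,  0.00000000e+00,
         1.00000000e+00]])}
side {'mtx': array([[393.88972947,   0.        , 280.23178058],
       [  0.        , 393.88972947, 203.92862314],
       [  0.        ,   0.        ,   1.        ]]), 'k1': -0.0616539800267895, 'world_to_cam': array([[-0.90544524, -0.42444221, -0.00421037,  0.4741611 ],
       [-0.33083849,  0.71190916, -0.61946044,  0.23832114],
       [ 0.26592256, -0.55949456, -0.78501658,  0.79264569],
       [ 0.        ,  0.        ,  0.        ,  1.        ]])}
```

View pics/top0.png

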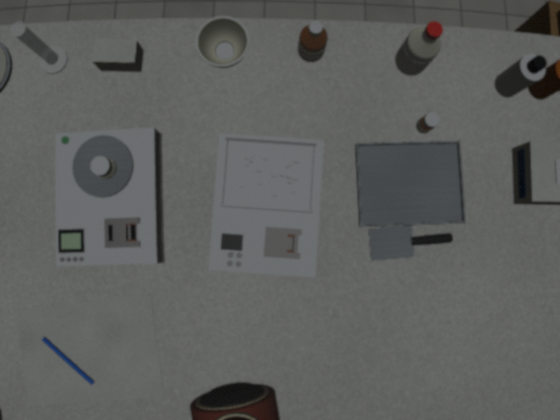

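View pics/side0.png

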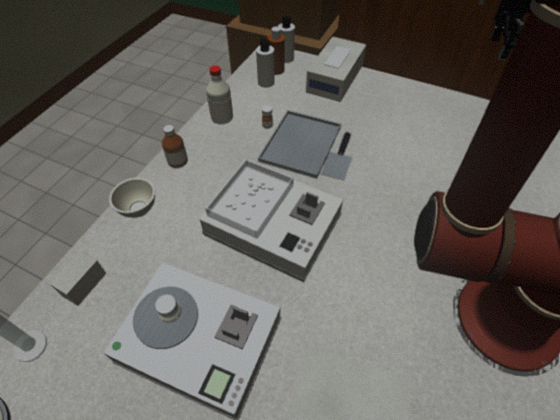

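The top view shows the balance on the left, with its cover near (122,233), the counter at (268,205) and the tray at (410,184). In the side view the balance's cover is near (237,325). Next I'll zoom in on the cover and work out positions.

```bash
cat > h.py <<'E'
import numpy as np,cv2
from plant import manip
def ray(n,uv):
    c=manip.camera_model(n);W=c["world_to_cam"]
    s=cv2.undistortPoints(np.float64(uv).reshape(-1,1,2),c["mtx"],np.array([c["k1"],0,0,0.]))[:,0]
    d=np.c_[s,np.ones(len(s))]@W[:3,:3]; o=-W[:3,:3].T@W[:3,3]
    return o,d
def plane(n,uv,z):
    o,d=ray(n,uv); return o+d*((z-o[2])/d[:,2])[:,None]
E
python3 - <<'E'
from h import *
t=np.load("top0.npz")["p"];s=np.load("side0.npz")["p"]
def crop(p,x,y):
    q=cv2.resize(p[y:y+60,x:x+60,::-1],(400,400),interpolation=cv2.INTER_CUBIC);return cv2.convertScaleAbs(q,alpha=1.6)
cv2.imwrite("pics/crop1.png",np.hstack([crop(t,92,203),crop(s,207,295)]))
# depth heights
for n in("top","side"):
    f=np.load(n+"0.npz");print(n,f["d"][200,100],(f["d"]==0).mean())
g=cv2.cvtColor(t,cv2.COLOR_RGB2HSV)
m=cv2.inRange(t[:,:,:],(0,0,0),(255,255,255))
print(t[184,410],t[215,60+30],t[233,122],t[300,250])
E
```

```text
top 0.93683684 0.003737244897959184
side 1.9543785 0.003915816326530612
[69 74 76] [108 111 112] [76 74 75] [102 103 101]
```

View pics/crop1.png

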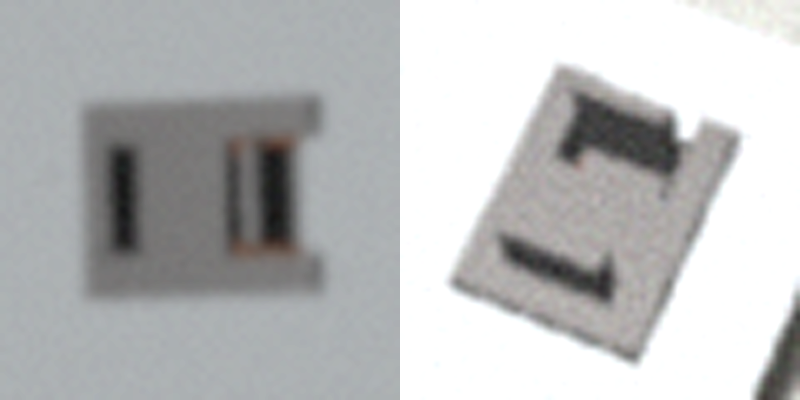

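The crop shows the plate's corners at (84,102), (322,96), (323,293) and (88,296). The rib is on the left and the tab on the right, in the notch with orange edges, so the cover's +x points image right (about world -y).

Run:
```python
from h import *
f=np.load("top0.npz");t,d=f["p"],f["d"]
def W3(n,uv,d):
    o,r=ray(n,uv); return o+r*np.array([d[int(round(v)),int(round(u))] for u,v in uv])[:,None]
pts=[(118,222),(122,235),(121,228),(90,215),(150,235)]
print(W3("top",pts,d).round(4))
def rep(n,c,z):
    P=plane(n,c,z);print(n,P.round(4).tolist(),"ctr",P.mean(0).round(4),"sides",np.linalg.norm(P-np.roll(P,-1,0),axis=1).round(4))
    return P
c=np.array([(84,102),(322,96),(323,293),(88,296)])/6.6667-.5+[92,203]
P=rep("top",c,.075); x=P[1]-P[0]+P[2]-P[3];print("xdir deg",np.degrees(np.arctan2(x[1],x[0])))
y=P[0]-P[3]+P[1]-P[2];print("ydir deg",np.degrees(np.arctan2(y[1],y[0])))
c=np.array([(558,65),(742,132),(637,362),(452,283)])-[400,0];c=c/6.6667-.5+[207,295]
P=rep("side",c,.075); x=P[0]-P[3]+P[1]-P[2];print("edge deg",np.degrees(np.arctan2(x[1],x[0])))
# case heights map around rib/tab
for v in range(220,246,3):print([int(1000*W3("top",[(u,v)],d)[0,2]) for u in range(102,146,2)])
# tray by bluish-grey mask
cv2.imwrite("pics/x.png",t)
c=np.array([(356,143),(460,141),(465,224),(359,227)],float)
P=rep("top",c,.016); e=P[0]-P[3]+P[1]-P[2];print("tray edge",np.degrees(np.arctan2(e[1],e[0])))
S=W3("top",[(410,184),(380,160),(440,205)],d);print(S.round(4))
q=cv2.imread("pics/top0.png")
```

```text
[[0.5042 0.2753 0.0751]
 [0.4798 0.2674 0.0723]
 [0.493  0.2697 0.0729]
 [0.5164 0.3324 0.0717]
 [0.4812 0.2139 0.0693]]
top [[0.5115, 0.3029, 0.075], [0.5147, 0.2333, 0.075], [0.4592, 0.2312, 0.075], [0.4564, 0.2997, 0.075]] ctr [0.4855 0.2668 0.075 ] sides [0.0697 0.0556 0.0686 0.0552]
xdir deg -87.5261297808473
ydir deg 2.790059013514898
side [[0.5167, 0.2363, 0.075], [0.4605, 0.2319, 0.075], [0.4565, 0.3008, 0.075], [0.5117, 0.3034, 0.075]] ctr [0.4864 0.2681 0.075 ] sides [0.0564 0.069  0.0552 0.0672]
edge deg -86.20054238669384
[64, 71, 73, 76, 71, 75, 74, 74, 73, 73, 74, 74, 70, 76, 74, 72, 72, 73, 73, 70, 69, 67]
[67, 75, 74, 74, 72, 71, 73, 74, 73, 72, 72, 73, 74, 72, 73, 72, 75, 76, 72, 68, 71, 69]
[66, 72, 96, 97, 85, 74, 74, 74, 70, 71, 73, 76, 72, 100, 98, 87, 74, 69, 70, 69, 69, 65]
[70, 76, 97, 101, 87, 77, 74, 73, 71, 71, 74, 72, 71, 97, 97, 89, 75, 60, 68, 69, 69, 68]
[69, 75, 99, 100, 88, 79, 72, 77, 75, 73, 73, 72, 70, 98, 96, 88, 75, 60, 70, 68, 71, 67]
[67, 74, 99, 99, 85, 75, 74, 73, 72, 74, 72, 72, 71, 97, 98, 89, 74, 64, 69, 65, 68, 67]
[67, 74, 100, 99, 91, 79, 72, 73, 74, 74, 72, 73, 72, 99, 101, 90, 76, 61, 69, 68, 68, 69]
[68, 69, 73, 75, 73, 73, 75, 75, 71, 70, 73, 73, 68, 28, 29, 26, 74, 73, 72, 69, 69, 70]
[67, 68, 74, 70, 74, 74, 74, 74, 74, 77, 75, 76, 71, 72, 75, 72, 74, 71, 74, 68, 68, 70]
top [[0.6749, -0.1831, 0.016], [0.686, -0.4019, 0.016], [0.5146, -0.4096, 0.016], [0.5055, -0.1896, 0.016]] ctr [ 0.5952 -0.2961  0.016 ] sides [0.2191 0.1716 0.2202 0.1696]
tray edge 2.383815089824614
[[ 5.958e-01 -2.983e-01  1.000e-04]
 [ 6.434e-01 -2.348e-01  3.800e-03]
 [ 5.534e-01 -3.606e-01  4.000e-03]]
```

Cover at about (0.486, 0.2675) with heading -87°; tray centre about (0.595, -0.296). I'll turn the tool to match and travel there at a safe height.

```bash
python3 -m crank '[{"turn":0.123,"z":-2},{"turn":0.123,"z":-2},{"x":1.8,"y":-3},{"x":1.8,"y":-4.5},{"x":1.8,"y":-4.5}]' 100
python3 -m crank '[{"x":1.8,"y":-4.5},{"x":1.8,"y":-4.5},{"x":1.8,"y":-4.5},{"x":1.8,"y":-4.5},{"x":1.8,"y":-4.5}]'
```

```text
schema error: expected keys x, y, z, turn
schema error: expected keys x, y, z, turn
```

```bash
python3 -m crank '[{"x":0,"y":0,"z":-2,"turn":0.123},{"x":0,"y":0,"z":-2,"turn":0.123},{"x":1.8,"y":-3,"z":0,"turn":0},{"x":1.8,"y":-4.5,"z":0,"turn":0},{"x":1.8,"y":-4.5,"z":0,"turn":0}]' 100
python3 -m crank '[{"x":1.8,"y":-4.5,"z":0,"turn":0},{"x":1.8,"y":-4.5,"z":0,"turn":0},{"x":1.8,"y":-4.5,"z":0,"turn":0},{"x":1.8,"y":-4.5,"z":0,"turn":0},{"x":1.8,"y":-4.5,"z":0,"turn":0}]'
```

```text
time: 0.6
tool_pos: [0.2312, -0.4734, 0.2309]
tool_rot: [-0.001, 1.0, 0.025, -0.0]
contact_force: [0.5, -0.1, 1.4]
gripper_width: 1.001
grasp_force: 0.0
time: 1.1
tool_pos: [0.3093, -0.2435, 0.231]
tool_rot: [-0.0, 1.0, 0.025, 0.0]
contact_force: [1.8, 0.0, -0.7]
gripper_width: 1.0
grasp_force: 0.0
```

```bash
python3 -m crank '[{"x":1.8,"y":-4.5,"z":0,"turn":0},{"x":1.8,"y":-4.5,"z":0,"turn":0},{"x":1.8,"y":-4.5,"z":0,"turn":0},{"x":1.8,"y":-4.5,"z":0,"turn":0},{"x":1.8,"y":-4.5,"z":0,"turn":0}]'
python3 -m crank '[{"x":1.8,"y":-4.5,"z":0,"turn":0},{"x":1.8,"y":-4.5,"z":0,"turn":0},{"x":1.8,"y":-4.5,"z":0,"turn":0},{"x":1.8,"y":-4.5,"z":0,"turn":0},{"x":1.8,"y":-4.5,"z":0,"turn":0}]'
python3 -m crank '[{"x":0.9,"y":-3,"z":2,"turn":0},{"x":0,"y":0,"z":3,"turn":0},{"x":0,"y":0,"z":3,"turn":0},{"x":0,"y":0,"z":0,"turn":0},{"x":0,"y":0,"z":0,"turn":0}]'
```

```text
time: 1.6
tool_pos: [0.3875, -0.0141, 0.2313]
tool_rot: [0.0, 1.0, 0.026, 0.0]
contact_force: [0.6, -0.2, 0.1]
gripper_width: 0.997
grasp_force: 0.0
time: 2.1
tool_pos: [0.4657, 0.2154, 0.231]
tool_rot: [0.0, 1.0, 0.026, -0.0]
contact_force: [0.4, -0.3, 0.4]
gripper_width: 1.001
grasp_force: 0.0
time: 2.6
tool_pos: [0.4728, 0.2435, 0.1512]
tool_rot: [0.0, 1.0, 0.026, -0.001]
contact_force: [-0.6, 0.2, 0.9]
gripper_width: 1.0
grasp_force: 0.0
```

```bash
python3 -m crank '[{"x":1.4,"y":-2.3,"z":0,"turn":0},{"x":0,"y":0,"z":2,"turn":0},{"x":0,"y":0,"z":1.5,"turn":0},{"x":0,"y":0,"z":0,"turn":0},{"x":0,"y":0,"z":0,"turn":0}]'
python3 - <<'E'
from h import *
def crop(p,x,y):
    q=cv2.resize(p[y:y+90,x:x+90,::-1],(400,400),interpolation=cv2.INTER_CUBIC);return cv2.convertScaleAbs(q,alpha=1.6)
t,_=manip.grab_frame("top");s,_=manip.grab_frame("side")
cv2.imwrite("pics/c2.png",np.hstack([crop(t,77,188),crop(s,192,265)]))
E
```

```text
time: 3.1
tool_pos: [0.4861, 0.267, 0.117]
tool_rot: [-0.0, 1.0, 0.026, 0.0]
contact_force: [0.3, -0.3, 0.6]
gripper_width: 1.0
grasp_force: 0.0
```

View pics/c2.png

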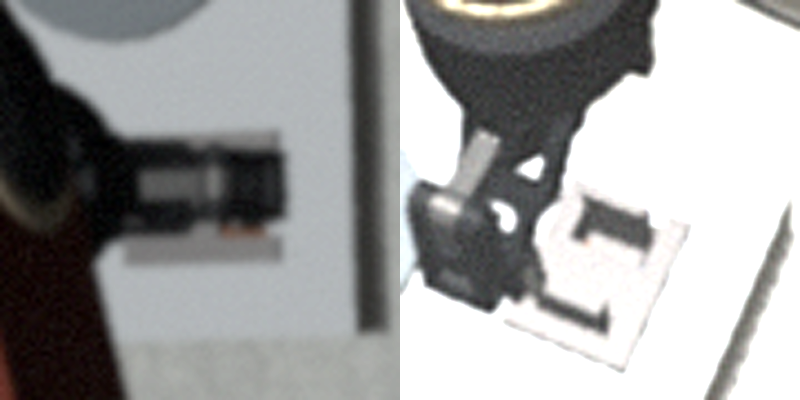

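The fingers straddle the tab and rib, and in the top crop they sit about 2–3 px towards the pan (fingers' mid-row about 186, plate's about 197). I'll shift 2 mm back and descend.

```bash
python3 -m crank '[{"x":-0.2,"y":0,"z":1,"turn":0},{"x":0,"y":0,"z":1,"turn":0},{"x":0,"y":0,"z":1,"turn":0},{"x":0,"y":0,"z":0.7,"turn":0},{"x":0,"y":0,"z":0,"turn":0}]'
python3 -m crank '[{"x":0,"y":0,"z":0,"turn":0},{"x":0,"y":0,"z":0,"turn":0},{"x":0,"y":0,"z":0,"turn":0},{"x":0,"y":0,"z":0,"turn":0},{"x":0,"y":0,"z":0,"turn":0}]' 58
python3 -m crank '[{"x":0,"y":0,"z":0,"turn":0},{"x":0,"y":0,"z":0,"turn":0},{"x":0,"y":0,"z":0,"turn":0},{"x":0,"y":0,"z":0,"turn":0},{"x":0,"y":0,"z":0,"turn":0}]'
```

```text
time: 3.7
tool_pos: [0.4827, 0.2667, 0.0774]
tool_rot: [0.001, 1.0, 0.026, -0.002]
contact_force: [0.5, -0.5, 0.4]
gripper_width: 1.001
grasp_force: 0.0
time: 4.2
tool_pos: [0.4842, 0.2673, 0.0798]
tool_rot: [-0.0, 1.0, 0.026, 0.0]
contact_force: [0.1, 0.1, 0.1]
gripper_width: 0.578
grasp_force: 0.0
time: 4.7
tool_pos: [0.484, 0.2673, 0.0795]
tool_rot: [-0.0, 1.0, 0.026, -0.0]
contact_force: [0.6, -0.4, -0.1]
gripper_width: 0.583
grasp_force: 0.0
```

```bash
python3 -m crank '[{"x":0,"y":0,"z":0,"turn":0},{"x":0,"y":0,"z":0,"turn":0},{"x":0,"y":0,"z":0,"turn":0},{"x":0,"y":0,"z":0,"turn":0},{"x":0,"y":0,"z":0,"turn":0}]' 0
python3 -m crank '[{"x":0,"y":0,"z":0,"turn":0},{"x":0,"y":0,"z":0,"turn":0},{"x":0,"y":0,"z":0,"turn":0}]'
```

```text
time: 5.2
tool_pos: [0.484, 0.2673, 0.0795]
tool_rot: [-0.0, 1.0, 0.026, 0.0]
contact_force: [-0.1, -0.3, 0.2]
gripper_width: 0.001
grasp_force: 0.0
time: 5.5
tool_pos: [0.484, 0.2673, 0.0795]
tool_rot: [0.0, 1.0, 0.026, 0.0]
contact_force: [0.9, -0.6, -0.2]
gripper_width: -0.0
grasp_force: 0.0
```

The fingers shut on nothing, so I'll look before doing anything else.

Run:
```python
from h import *
def crop(p,x,y):
    q=cv2.resize(p[y:y+90,x:x+90,::-1],(400,400),interpolation=cv2.INTER_CUBIC);return cv2.convertScaleAbs(q,alpha=1.6)
t,d=manip.grab_frame("top");s,e=manip.grab_frame("side")
np.savez("s3.npz",t=t,d=d,s=s,e=e)
cv2.imwrite("pics/c3.png",np.hstack([crop(t,77,188),crop(s,192,265)]))
```

```text
(no output)
```

View pics/c3.png

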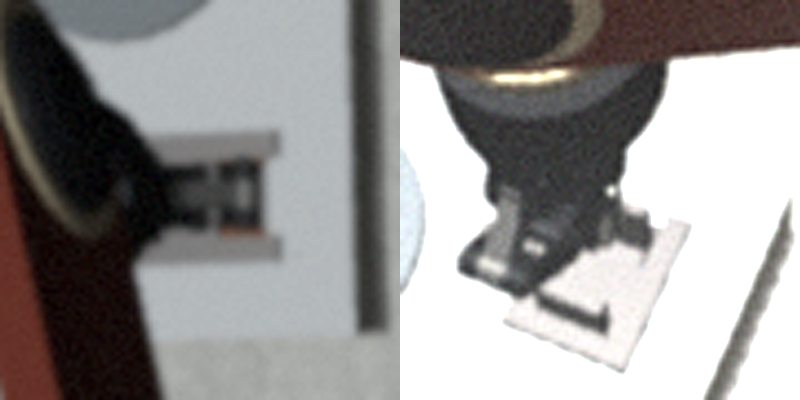

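```bash
cat >> h.py <<'E'
def proj(n,P):
    c=manip.camera_model(n);W=c["world_to_cam"];P=np.float64(P).reshape(-1,3)
    return cv2.projectPoints(P,cv2.Rodrigues(W[:3,:3])[0],W[:3,3],c["mtx"],np.array([c["k1"],0,0,0.]))[0][:,0]
E
python3 - <<'E'
from h import *
p=manip.state()["tool_pos"];print(p)
for n,o in(("top",(77,188)),("side",(192,265))):
    print(n,((proj(n,[p,p+[0,0,.02],p+[0,.024,.02],p+[0,-.024,.02],[.486,.2915,.075],[.486,.2915,.1],[.486,.2435,.1]])-o+.5)*4.444+[400*(n=="side"),0]).round().tolist())
f=np.load("s3.npz")
def W3(n,u,v,d):
    o,r=ray(n,[(u,v)]);return ((o+r*d[v,u])[0]*1000).astype(int).tolist()
for v in range(318,334,2):print(v,[W3("side",u,v,f["e"]) for u in range(214,242,3)])
E
```

```text
[0.48401864 0.26724528 0.07950671]
top [[198.0, 201.0], [184.0, 200.0], [128.0, 199.0], [240.0, 201.0], [146.0, 195.0], [127.0, 194.0], [239.0, 197.0]]
side [[603.0, 268.0], [599.0, 249.0], [569.0, 302.0], [627.0, 198.0], [571.0, 323.0], [564.0, 300.0], [623.0, 196.0]]
318 [[482, 314, 218], [478, 312, 218], [478, 307, 207], [480, 299, 186], [480, 293, 173], [473, 293, 182], [471, 288, 172], [477, 276, 138], [474, 271, 131], [487, 248, 66]]
320 [[481, 316, 216], [477, 314, 215], [477, 309, 204], [472, 307, 205], [473, 301, 191], [470, 297, 184], [470, 292, 173], [476, 277, 134], [474, 272, 124], [487, 250, 59]]
322 [[480, 318, 213], [477, 316, 212], [476, 311, 202], [472, 309, 203], [470, 305, 194], [471, 298, 177], [469, 293, 168], [491, 262, 74], [487, 260, 73], [485, 253, 59]]
324 [[479, 320, 211], [476, 318, 211], [472, 316, 209], [470, 312, 205], [470, 306, 190], [470, 300, 174], [495, 267, 70], [489, 266, 75], [485, 263, 74], [480, 261, 73]]
326 [[477, 323, 213], [474, 321, 212], [469, 320, 214], [470, 313, 198], [470, 307, 184], [498, 273, 72], [494, 270, 70], [488, 268, 72], [483, 266, 73], [478, 264, 73]]
328 [[477, 325, 209], [472, 323, 211], [469, 321, 209], [470, 315, 194], [494, 286, 98], [495, 277, 74], [491, 274, 72], [485, 273, 75], [482, 269, 71], [476, 268, 74]]
330 [[520, 291, 70], [471, 326, 210], [470, 321, 201], [497, 291, 97], [491, 290, 100], [487, 287, 99], [482, 285, 100], [297, 475, 771], [479, 273, 73], [474, 271, 74]]
332 [[518, 294, 70], [512, 293, 73], [506, 291, 75], [499, 291, 85], [491, 291, 93], [485, 291, 100], [480, 288, 99], [475, 286, 100], [477, 277, 76], [472, 274, 74]]
```

Run:
```python
from h import *
f=np.load("s3.npz")
for n,k in(("side","e"),("top","d")):
    d=f[k];vv,uu=np.mgrid[:420,:560];uv=np.c_[uu.ravel(),vv.ravel()]
    o,r=ray(n,uv);P=o+r*d.ravel()[:,None]
    m=(abs(P[:,0]-.484)<.06)&(abs(P[:,1]-.267)<.07)&(P[:,2]>.06)&(P[:,2]<.26);P=P[m]
    for z in np.arange(.07,.24,.01):
        q=P[(P[:,2]>=z)&(P[:,2]<z+.01)]
        if len(q):print(n,round(z,2),len(q),"x",np.percentile(q[:,0],[3,97]).round(3),"y",np.percentile(q[:,1],[3,97]).round(3))
```

```text
side 0.07 1397 x [0.43  0.535] y [0.208 0.333]
side 0.08 43 x [0.472 0.5  ] y [0.244 0.292]
side 0.09 81 x [0.472 0.498] y [0.244 0.292]
side 0.1 19 x [0.474 0.496] y [0.245 0.291]
side 0.12 17 x [0.473 0.477] y [0.259 0.277]
side 0.13 25 x [0.473 0.479] y [0.259 0.28 ]
side 0.14 21 x [0.473 0.477] y [0.26  0.279]
side 0.15 14 x [0.473 0.477] y [0.26  0.281]
side 0.16 34 x [0.47  0.477] y [0.255 0.295]
side 0.17 91 x [0.471 0.488] y [0.262 0.301]
side 0.18 47 x [0.467 0.48 ] y [0.26 0.31]
side 0.19 48 x [0.467 0.478] y [0.271 0.317]
side 0.2 112 x [0.467 0.494] y [0.277 0.327]
side 0.21 177 x [0.465 0.492] y [0.283 0.327]
side 0.22 87 x [0.467 0.488] y [0.284 0.312]
side 0.23 59 x [0.472 0.491] y [0.296 0.308]
top 0.07 987 x [0.431 0.54 ] y [0.206 0.298]
top 0.16 1 x [0.472 0.472] y [0.255 0.255]
top 0.17 10 x [0.471 0.488] y [0.238 0.248]
top 0.18 25 x [0.47  0.498] y [0.232 0.251]
top 0.19 14 x [0.469 0.495] y [0.229 0.249]
top 0.2 73 x [0.473 0.498] y [0.205 0.225]
top 0.21 122 x [0.474 0.497] y [0.206 0.221]
top 0.22 58 x [0.476 0.493] y [0.221 0.23 ]
top 0.23 32 x [0.474 0.494] y [0.226 0.232]
```

The depth points show the shut fingertips at z ≈ 0.12, not the reported 0.08, so the reported TCP lies about 40 mm beyond the real tips. I'll open, lower part way, and measure the tips again.

```bash
python3 -m crank '[{"x":0,"y":0,"z":0,"turn":0},{"x":0,"y":0,"z":0,"turn":0},{"x":0,"y":0,"z":0,"turn":0},{"x":0,"y":0,"z":0,"turn":0},{"x":0,"y":0,"z":0,"turn":0}]' 70
python3 -m crank '[{"x":0,"y":0,"z":1,"turn":0},{"x":0,"y":0,"z":1,"turn":0},{"x":0,"y":0,"z":0.5,"turn":0},{"x":0,"y":0,"z":0,"turn":0},{"x":0,"y":0,"z":0,"turn":0}]'
cat > m.py <<'E'
from h import *
s,e=manip.grab_frame("side");t,dt=manip.grab_frame("top")
def crop(p,x,y):
    q=cv2.resize(p[y:y+90,x:x+90,::-1],(400,400),interpolation=cv2.INTER_CUBIC);return cv2.convertScaleAbs(q,alpha=1.6)
import sys
cv2.imwrite(f"pics/{sys.argv[1]}.png",np.hstack([crop(t,77,188),crop(s,192,265)]))
vv,uu=np.mgrid[:420,:560];uv=np.c_[uu.ravel(),vv.ravel()]
for n,d,im in(("side",e,s),("top",dt,t)):
    o,r=ray(n,uv);P=o+r*d.ravel()[:,None]
    m=(abs(P[:,0]-.484)<.05)&(abs(P[:,1]-.267)<.07)&(P[:,2]>.079)&(P[:,2]<.2);P=P[m]
    for z in np.arange(.075,.17,.005):
        q=P[(P[:,2]>=z)&(P[:,2]<z+.005)]
        for lab,g in(("near",q[q[:,1]>.297]),("mid",q[(q[:,1]<=.297)&(q[:,1]>.238)]),("far",q[q[:,1]<.238])):
            if len(g)>2:print(n,round(z,3),lab,len(g),"x",np.percentile(g[:,0],[3,97]).round(3),"y",np.percentile(g[:,1],[3,97]).round(3))
E
python3 m.py c4
```

```text
time: 6.1
tool_pos: [0.484, 0.2673, 0.0795]
tool_rot: [-0.0, 1.0, 0.026, -0.0]
contact_force: [-0.2, 0.4, -0.3]
gripper_width: 0.699
grasp_force: 0.0
time: 6.6
tool_pos: [0.4838, 0.2672, 0.0541]
tool_rot: [0.0, 1.0, 0.026, -0.0]
contact_force: [0.3, 0.2, 0.0]
gripper_width: 0.7
grasp_force: 0.0
side 0.075 mid 4 x [0.472 0.491] y [0.244 0.287]
side 0.08 mid 16 x [0.472 0.489] y [0.245 0.291]
side 0.085 mid 18 x [0.471 0.492] y [0.244 0.29 ]
side 0.09 mid 14 x [0.472 0.488] y [0.247 0.29 ]
side 0.095 mid 37 x [0.472 0.487] y [0.244 0.29 ]
side 0.1 mid 12 x [0.473 0.487] y [0.244 0.289]
side 0.1 far 6 x [0.475 0.483] y [0.231 0.236]
side 0.105 near 7 x [0.472 0.476] y [0.299 0.306]
side 0.105 far 6 x [0.475 0.48 ] y [0.229 0.236]
side 0.11 near 9 x [0.472 0.477] y [0.298 0.309]
side 0.11 far 4 x [0.475 0.478] y [0.23  0.236]
side 0.115 near 10 x [0.472 0.477] y [0.3   0.308]
side 0.115 far 5 x [0.475 0.478] y [0.229 0.235]
side 0.12 near 6 x [0.472 0.476] y [0.299 0.308]
side 0.125 near 8 x [0.472 0.477] y [0.298 0.309]
side 0.14 near 7 x [0.47  0.488] y [0.299 0.309]
side 0.145 near 50 x [0.469 0.49 ] y [0.299 0.327]
side 0.15 near 40 x [0.469 0.489] y [0.303 0.327]
side 0.155 near 15 x [0.47  0.484] y [0.302 0.328]
side 0.16 near 34 x [0.468 0.49 ] y [0.299 0.329]
side 0.16 mid 13 x [0.466 0.479] y [0.287 0.294]
side 0.165 near 39 x [0.466 0.487] y [0.297 0.33 ]
side 0.165 mid 13 x [0.466 0.481] y [0.288 0.297]
side 0.17 near 15 x [0.469 0.485] y [0.306 0.331]
side 0.17 mid 13 x [0.466 0.471] y [0.287 0.297]
top 0.14 far 3 x [0.471 0.473] y [0.222 0.229]
top 0.145 far 14 x [0.472 0.495] y [0.206 0.233]
top 0.15 far 16 x [0.473 0.495] y [0.205 0.231]
top 0.155 far 14 x [0.473 0.494] y [0.207 0.231]
top 0.16 far 29 x [0.471 0.5  ] y [0.204 0.234]
top 0.165 far 27 x [0.468 0.498] y [0.203 0.235]
top 0.17 far 15 x [0.468 0.5  ] y [0.215 0.238]
```

View pics/c4.png

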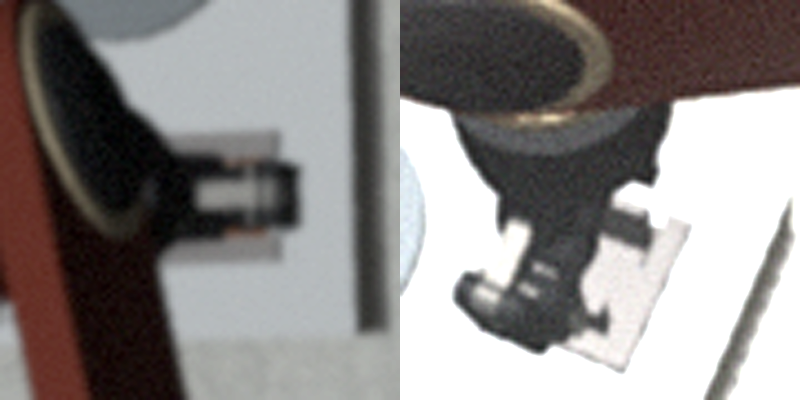

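Both fingers now straddle the rib and tab with about 7 mm to spare, tips at z ≈ 0.10. I'll go 16 mm lower and squeeze.

```bash
python3 -m crank '[{"x":0,"y":0,"z":0.8,"turn":0},{"x":0,"y":0,"z":0.8,"turn":0},{"x":0,"y":0,"z":0,"turn":0},{"x":0,"y":0,"z":0,"turn":0}]'
python3 -m crank '[{"x":0,"y":0,"z":0,"turn":0},{"x":0,"y":0,"z":0,"turn":0},{"x":0,"y":0,"z":0,"turn":0},{"x":0,"y":0,"z":0,"turn":0},{"x":0,"y":0,"z":0,"turn":0}]' 0
python3 -m crank '[{"x":0,"y":0,"z":0,"turn":0},{"x":0,"y":0,"z":0,"turn":0},{"x":0,"y":0,"z":0,"turn":0}]'
python3 m.py c5 | grep -E "0.07|0.08|0.09|0.1 "
```

```text
time: 7.1
tool_pos: [0.4836, 0.2671, 0.0378]
tool_rot: [0.0, 1.0, 0.026, -0.001]
contact_force: [-1.5, 0.6, 0.4]
gripper_width: 0.698
grasp_force: 0.0
time: 7.6
tool_pos: [0.4842, 0.2714, 0.041]
tool_rot: [-0.004, 1.0, 0.026, 0.001]
contact_force: [-5.1, 11.2, 7.2]
gripper_width: 0.44
grasp_force: 60.7
time: 7.9
tool_pos: [0.4842, 0.2714, 0.041]
tool_rot: [-0.004, 1.0, 0.026, 0.001]
contact_force: [-5.1, 10.2, 5.4]
gripper_width: 0.447
grasp_force: 60.7
side 0.075 mid 5 x [0.474 0.488] y [0.253 0.255]
side 0.08 mid 12 x [0.473 0.486] y [0.247 0.292]
side 0.085 mid 16 x [0.472 0.488] y [0.247 0.296]
side 0.09 mid 24 x [0.472 0.484] y [0.248 0.295]
side 0.095 mid 25 x [0.472 0.484] y [0.246 0.295]
side 0.1 near 3 x [0.477 0.477] y [0.298 0.301]
side 0.1 mid 21 x [0.472 0.483] y [0.248 0.294]
top 0.075 mid 3 x [0.461 0.466] y [0.253 0.261]
top 0.09 mid 5 x [0.473 0.498] y [0.244 0.25 ]
```

It's squeezed to the stop with 60 N. I'll relieve the 4 mm sideways offset and lift straight up.

```bash
python3 -m crank '[{"x":0,"y":-0.4,"z":0,"turn":0},{"x":0,"y":0,"z":0,"turn":0},{"x":0,"y":0,"z":-0.5,"turn":0},{"x":0,"y":0,"z":-0.5,"turn":0},{"x":0,"y":0,"z":-0.7,"turn":0}]'
python3 -m crank '[{"x":0,"y":0,"z":-1,"turn":0},{"x":0,"y":0,"z":-1,"turn":0},{"x":0,"y":0,"z":-1,"turn":0},{"x":0,"y":0,"z":-1,"turn":0},{"x":0,"y":0,"z":0,"turn":0}]'
python3 m.py c6 >/dev/null
```

```text
time: 8.5
tool_pos: [0.4834, 0.2712, 0.0554]
tool_rot: [-0.0, 1.0, 0.026, -0.0]
contact_force: [0.9, -0.0, -1.6]
gripper_width: 0.445
grasp_force: 60.5
time: 9.0
tool_pos: [0.4853, 0.2717, 0.098]
tool_rot: [-0.001, 1.0, 0.026, 0.002]
contact_force: [0.4, -0.3, -0.2]
gripper_width: 0.442
grasp_force: 60.7
```

View pics/c6.png

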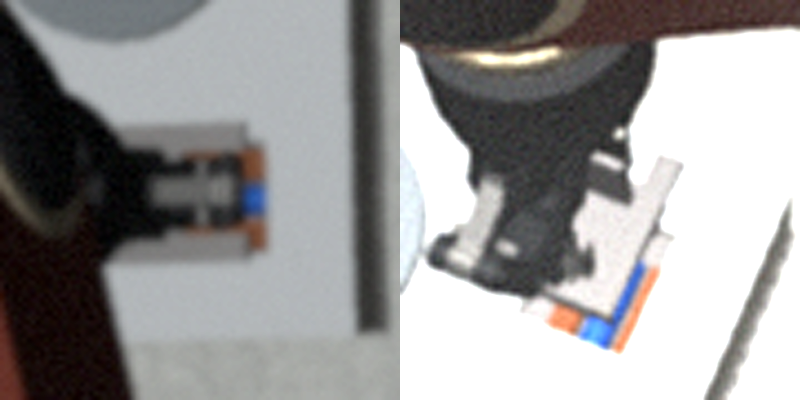

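The cover is out and held, with batteries visible in the open bay. Origin z ≈ TCP z + 0.029. Next I'll carry it to the tray.

```bash
python3 -m crank '[{"x":0,"y":0,"z":-2,"turn":0},{"x":0,"y":0,"z":-2.5,"turn":0},{"x":0,"y":1,"z":-2.5,"turn":0},{"x":0.5,"y":2,"z":0,"turn":0},{"x":0.5,"y":3,"z":0,"turn":0}]'
python3 -m crank '[{"x":0.6,"y":4,"z":0,"turn":0},{"x":0.6,"y":4,"z":0,"turn":0},{"x":0.6,"y":4,"z":0,"turn":0},{"x":0.6,"y":4,"z":0,"turn":0},{"x":0.6,"y":4,"z":0,"turn":0}]'
python3 -m crank '[{"x":0.6,"y":4,"z":0,"turn":0},{"x":0.6,"y":4,"z":0,"turn":0},{"x":0.6,"y":4,"z":0,"turn":0},{"x":0.6,"y":4,"z":0,"turn":0},{"x":0.6,"y":4,"z":0,"turn":0}]'
python3 -m crank '[{"x":0.6,"y":4,"z":0,"turn":0},{"x":0.4,"y":3,"z":0,"turn":0},{"x":0.2,"y":2,"z":0,"turn":0},{"x":0,"y":1,"z":0,"turn":0},{"x":0,"y":0,"z":0,"turn":0}]'
```

```text
time: 9.6
tool_pos: [0.4972, 0.2121, 0.1662]
tool_rot: [-0.0, 1.0, 0.027, 0.001]
contact_force: [-0.4, 0.6, -1.8]
gripper_width: 0.442
grasp_force: 60.7
time: 10.1
tool_pos: [0.5368, 0.0121, 0.1647]
tool_rot: [-0.0, 1.0, 0.026, -0.001]
contact_force: [-0.4, 0.1, -0.6]
gripper_width: 0.442
grasp_force: 60.7
time: 10.6
tool_pos: [0.5771, -0.186, 0.1645]
tool_rot: [-0.0, 1.0, 0.026, -0.001]
contact_force: [0.7, 0.6, -1.0]
gripper_width: 0.439
grasp_force: 60.7
time: 11.1
tool_pos: [0.5944, -0.2841, 0.1649]
tool_rot: [-0.0, 1.0, 0.025, -0.0]
contact_force: [0.0, 0.9, -1.6]
gripper_width: 0.44
grasp_force: 60.7
```

```bash
python3 -m crank '[{"x":0,"y":0.7,"z":2,"turn":0},{"x":0,"y":0,"z":4,"turn":0},{"x":0,"y":0,"z":4,"turn":0},{"x":0,"y":0,"z":2,"turn":0},{"x":0,"y":0,"z":1,"turn":0}]'
python3 -m crank '[{"x":0,"y":0,"z":1,"turn":0},{"x":0,"y":0,"z":0.5,"turn":0},{"x":0,"y":0,"z":0,"turn":0},{"x":0,"y":0,"z":0,"turn":0}]'
python3 - <<'E'
from h import *
s,e=manip.grab_frame("side");t,_=manip.grab_frame("top")
f=lambda p,x,y:cv2.convertScaleAbs(cv2.resize(p[y:y+120,x:x+120,::-1],(400,400),interpolation=cv2.INTER_CUBIC),alpha=1.6)
cv2.imwrite("pics/c7.png",np.hstack([f(t,350,125),f(s,240,90)]))
E
```

```text
time: 11.6
tool_pos: [0.5932, -0.2878, 0.0322]
tool_rot: [-0.002, 1.0, 0.027, -0.002]
contact_force: [-0.5, 0.1, -1.5]
gripper_width: 0.437
grasp_force: 60.7
time: 12.0
tool_pos: [0.5959, -0.2911, 0.0219]
tool_rot: [0.001, 1.0, 0.026, 0.001]
contact_force: [0.1, 0.3, -0.9]
gripper_width: 0.436
grasp_force: 60.7
```

View pics/c7.png

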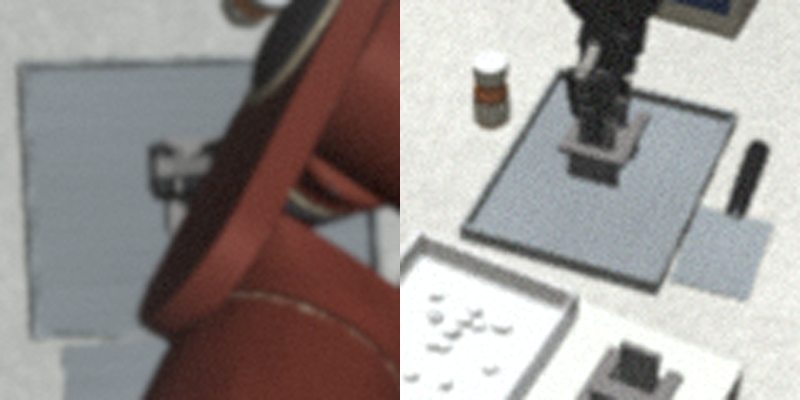

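The cover is upright over the tray's middle, side crop at about (600,145). I'll creep down until it touches.

```bash
python3 -m crank '[{"x":0,"y":0,"z":0.5,"turn":0},{"x":0,"y":0,"z":0.4,"turn":0},{"x":0,"y":0,"z":0.2,"turn":0},{"x":0,"y":0,"z":0,"turn":0},{"x":0,"y":0,"z":0,"turn":0}]'
python3 -m crank '[{"x":0,"y":0,"z":0.2,"turn":0},{"x":0,"y":0,"z":0,"turn":0},{"x":0,"y":0,"z":0,"turn":0}]'
python3 -m crank '[{"x":0,"y":0,"z":0.2,"turn":0},{"x":0,"y":0,"z":0,"turn":0},{"x":0,"y":0,"z":0,"turn":0}]'
```

```text
time: 12.6
tool_pos: [0.5949, -0.2907, 0.0093]
tool_rot: [-0.0, 1.0, 0.026, -0.0]
contact_force: [0.6, 0.6, -0.2]
gripper_width: 0.44
grasp_force: 60.7
time: 12.9
tool_pos: [0.595, -0.2908, 0.0075]
tool_rot: [-0.0, 1.0, 0.026, -0.0]
contact_force: [-0.3, 0.6, -0.4]
gripper_width: 0.44
grasp_force: 60.7
time: 13.2
tool_pos: [0.5949, -0.2907, 0.0053]
tool_rot: [-0.0, 1.0, 0.026, -0.0]
contact_force: [-0.4, -0.0, -0.4]
gripper_width: 0.444
grasp_force: 60.7
```

```bash
python3 -m crank '[{"x":0,"y":0,"z":0.1,"turn":0},{"x":0,"y":0,"z":0,"turn":0},{"x":0,"y":0,"z":0,"turn":0}]'
python3 -m crank '[{"x":0,"y":0,"z":0.1,"turn":0},{"x":0,"y":0,"z":0,"turn":0},{"x":0,"y":0,"z":0,"turn":0}]'
python3 -m crank '[{"x":0,"y":0,"z":0.1,"turn":0},{"x":0,"y":0,"z":0,"turn":0},{"x":0,"y":0,"z":0,"turn":0}]'
```

```text
time: 13.5
tool_pos: [0.5953, -0.2908, 0.0048]
tool_rot: [0.0, 1.0, 0.026, 0.0]
contact_force: [-0.2, 0.5, 1.5]
gripper_width: 0.439
grasp_force: 61.2
time: 13.8
tool_pos: [0.5953, -0.2908, 0.0047]
tool_rot: [0.0, 1.0, 0.026, 0.0]
contact_force: [-2.4, 2.6, 4.3]
gripper_width: 0.438
grasp_force: 62.6
time: 14.1
tool_pos: [0.5954, -0.2907, 0.0046]
tool_rot: [-0.0, 1.0, 0.026, 0.0]
contact_force: [-3.9, 4.0, 9.7]
gripper_width: 0.442
grasp_force: 63.9
```

It's standing on the tray floor. I'll ease off, open and retreat.

```bash
python3 -m crank '[{"x":0,"y":0,"z":-0.2,"turn":0},{"x":0,"y":0,"z":0,"turn":0},{"x":0,"y":0,"z":0,"turn":0}]'
python3 -m crank '[{"x":0,"y":0,"z":0,"turn":0},{"x":0,"y":0,"z":0,"turn":0},{"x":0,"y":0,"z":0,"turn":0},{"x":0,"y":0,"z":0,"turn":0},{"x":0,"y":0,"z":0,"turn":0}]' 75
python3 -m crank '[{"x":0,"y":0,"z":-0.5,"turn":0},{"x":0,"y":0,"z":-1,"turn":0},{"x":0,"y":0,"z":-1.5,"turn":0},{"x":0,"y":0,"z":-2.5,"turn":0},{"x":0,"y":0,"z":-4,"turn":0}]'
python3 -m crank '[{"x":0,"y":-3,"z":-4,"turn":0},{"x":-4,"y":-3,"z":0,"turn":0},{"x":-4,"y":-3,"z":0,"turn":0},{"x":-4,"y":-3,"z":0,"turn":0},{"x":0,"y":0,"z":0,"turn":0}]'
python3 - <<'E'
from h import *
s,e=manip.grab_frame("side");t,d=manip.grab_frame("top")
f=lambda p,x,y:cv2.convertScaleAbs(cv2.resize(p[y:y+120,x:x+120,::-1],(400,400),interpolation=cv2.INTER_CUBIC),alpha=1.6)
cv2.imwrite("pics/c8.png",np.hstack([f(t,350,125),f(s,240,90)]))
vv,uu=np.mgrid[:420,:560];uv=np.c_[uu.ravel(),vv.ravel()]
o,r=ray("side",uv);P=o+r*e.ravel()[:,None]
q=P[(abs(P[:,0]-.595)<.07)&(abs(P[:,1]+.296)<.09)]
for a,b in((.03,.046),(.058,.075)):
    g=q[(q[:,2]>a)&(q[:,2]<b)];print(len(g),g.min(0).round(3),g.max(0).round(3),np.median(g,0).round(4))
E
```

```text
time: 14.4
tool_pos: [0.5953, -0.2909, 0.0047]
tool_rot: [0.0, 1.0, 0.026, 0.0]
contact_force: [0.5, 0.4, 2.3]
gripper_width: 0.442
grasp_force: 61.7
time: 14.9
tool_pos: [0.595, -0.2907, 0.0044]
tool_rot: [-0.0, 1.0, 0.026, -0.0]
contact_force: [0.2, 0.2, -0.4]
gripper_width: 0.748
grasp_force: 0.0
time: 15.4
tool_pos: [0.5936, -0.2898, 0.099]
tool_rot: [-0.001, 1.0, 0.026, -0.002]
contact_force: [-0.0, 0.5, -1.1]
gripper_width: 0.746
grasp_force: 0.0
time: 15.9
tool_pos: [0.4636, -0.1732, 0.1381]
tool_rot: [-0.001, 1.0, 0.027, -0.002]
contact_force: [-0.1, -0.1, -0.9]
gripper_width: 0.748
grasp_force: 0.0
284 [ 0.566 -0.325  0.03 ] [ 0.626 -0.254  0.046] [ 0.5907 -0.2824  0.038 ]
62 [ 0.58  -0.316  0.058] [ 0.611 -0.264  0.065] [ 0.5967 -0.2711  0.0622]
```

View pics/c8.png

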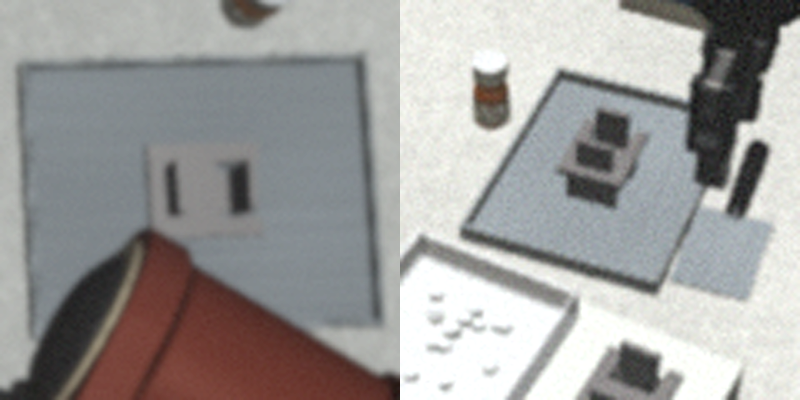

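The cover stands upright in the middle of the tray, top crop at about (205,190). The gripper is clear and the counter's cover is still in place, so I'll hand in.

```bash
python3 -c "
from plant import manip
print(manip.job_done())"
```

```text
the job is handed in; nothing more can be done
None
```

The balance's battery cover was squeezed, lifted off and set down upright near the middle of the steel tray; the tablet counter's cover was not touched, and the job is handed in (the hand-in gave no verdict).

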